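# Load a slide carrier under the microscope's stage clip

### The job

Load the slide carrier that lies on the stage of the small microscope: with one fingertip press down the tail of the stage's spring clip so that its nose lifts, and while you hold it down push the carrier with the other fingertip under the nose until its front edge sits square against both stops. Then let the clip come down onto the carrier and take the hand away. Only push the carrier along the stage: never lift or tip it, and leave the other things on the stage and the bench where they are.

Things in the scene. Friction and masses are not known exactly. Their poses are not given: they have to be found in the camera images.
- microscope: Compact inverted microscope, fixed: white base, open black stage plate on top, 250 (x) by 310 mm (y), flat, its surface 120 mm above the bench. Origin: on the bench under the stage's middle; x is the loading direction (roughly away from the robot), z up. A swung-out lamp arm stands at the stage corner x +108, y -138 mm, 130 mm high above the stage, reaching outwards.
- stop_line (a point): Point on the stage surface midway between the two stops, in the plane of their faces (microscope frame x +10, y 0, z 120 mm), axes as the microscope's. The stops are aluminium blocks 18 mm wide (y), 12 mm deep, 8 mm high, centred 38 mm to either side; their faces look to -x. The carrier is home when its front edge lies on this line.
- clip (a joint): Angle of the spring clip, rad: 0 at rest (nose 0.3 mm above the stage), grows as the tail is pressed down, stopped at 0.5. The nose clears the carrier's top from 0.27 on; with the carrier beneath, the released clip rests at about 0.23. At the tail's middle the spring needs 2 N to begin and 4 N at full press (twice that near the pin); let go, it shuts the clip.
- clip_tail (a point): Point on the upper face of the clip's steel thumb tail, on its middle line, 9 mm short of its end; moves with the clip. The tail is 16 mm wide and reaches from 10 to 32 mm beyond the pin (+x). At rest it slopes up away from the pin (26 degrees), its end 18 mm above the stage; at clip angle 0.45 it is level, its upper face 4 mm above the stage.
- clip_pin (a point): Middle of the pivot pin of the spring clip, 14 mm beyond the stop line (+x) and 10 mm above the stage. The clip is a bent steel leaf 12 mm wide between the stops, nose towards the carrier, tail beyond the pin. The pin sits between two lugs, 22 mm wide over all, 14 mm high, reaching 5 mm before and beyond the pin.
- clip_nose (a point): Lowest point of the clip's nose, a round bar 14 mm wide (y) and 4 mm thick; at rest it lies 6 mm before the stop line (-x), just above the stage, and blocks the carrier. It cannot be pushed open by the carrier.
- carrier: Flat aluminium slide carrier with a glass slide in it, 34 mm (x) by 90 mm (y), 5 mm thick, about 110 g, loose on the stage before the clip, its front edge roughly facing the stops. Origin: centre of its underside; x towards its front edge, z up. Along its rear long edge, the whole 90 mm, runs a thumb ledge 4 mm thick whose top is 12 mm above the underside.
- carrier_front (a point): Middle of the carrier's lower front edge (carrier frame x +17 mm).
- carrier_ledge (a point): Middle of the rear face of the thumb ledge, the face to push on, 6 mm above the carrier's underside (carrier frame x -17 mm).
- oil_bottle: Bystander: small amber bottle with black cap, 25 mm across, 52 mm high, standing on the stage's left (+y) side. Origin: centre of its foot.
- dish: Bystander: round clear dish with lid, 39 mm across, 12 mm high, on the stage's right (-y) side. Origin: centre of its foot.
- slide_box: Bystander: slide storage box with blue lid, 97 x 177 x 34 mm, on the bench to the right. Origin: centre of its underside.
- bottle_a: Bystander: white bottle with a red band, 40 mm across, 110 mm high, on the bench. Origin: centre of its foot.
- bottle_b: Bystander: a second such white bottle, 40 mm across, 110 mm high, on the bench. Origin: centre of its foot.
- mouse: Bystander: black computer mouse, 105 x 60 x 33 mm, on the bench to the left. Origin: centre of its underside.
- tweezers: Bystander: steel tweezers, 130 mm long, lying on the bench to the right. Origin: centre of the underside.
- tube_rack: Bystander: grey rack with small capped tubes, 60 x 150 x 54 mm, on the bench to the left. Origin: centre of its underside.

How it is judged:
By the outcome, as a careful person would: the job done as asked, in the order asked, and still so for the second after the job is handed in, with the robot touching nothing.
It also fails if it takes over 51 s, if anything falls off the work surface, if the arm or the gripper's body presses on something with over 40 N, if the wrist force passes 120 N, or if a joint passes its speed limit or range.

### The arm

A 6-joint arm with a two-finger parallel gripper is mounted at the origin on the work surface. World frame = base frame: x ahead of the robot, y to its left, z up, the work surface at z = 0. Lengths are in mm, angles in rad, forces in N, time in s.
With the tool pointing down it reaches from about 400 to 925 mm from the base axis. Payload 12.5 kg.
Tool frame: the origin (TCP) lies midway between the tips of the shut fingers; the grasp point (between the pads) lies 19 mm behind it (env.grip_depth is the distance from the TCP to the grasp point, in mm); z points along the fingers, y is the line along which they close (so a half turn about z gives the same grasp; the last joint's range is limited). The gripper opens to 95 mm and grips with 3 to 60 N. Pads are 20 mm wide; open, the fingers measure 119 mm over their backs; the gripper's body (75 mm by 180 mm) begins 59 mm behind the grasp point.
Start: joints at [1.072, 0.491, 1.559, -0, 1.092, -0.106], TCP at [239.222, 577.427, 194.161] pointing down, gripper open.
Joint ranges: [-3.1, 3.1], [-0.84, 2.19], [0.05, 2.79], [-1.13, 4.28], [0.06, 2.93], [-2.69, 2.69]. Speed limits (rad/s): [2.22, 2.22, 2.79, 3.14, 3.14, 3.14].

### API

Orientations are given as [roll, pitch, yaw] about the fixed x, y, z axes, in that order (R = Rz(yaw) Ry(pitch) Rx(roll)).
In Python, from cell import monitor, viewer, order, env gives the robot as it stands.
- The arm moves only by the tool move_arm, never from a script. Its argument "moves" is one flat list of numbers, 4 for each row, row after row: the shift along the tool's x, y, z normalised to -1 to 1, where 1 is 0.15 m, then the turn about the tool's z normalised to -1 to 1, where 1 is pi/2 rad. A call has 1 to 10 rows; each row shifts and turns the commanded pose from where the row before left it, along the tool's axes as they then stand; what a row does not reach is not made up. A row lasts 1/8 s, in which the tool goes at most 62.5 mm and 10.7 degrees, less where a joint would pass 70% of its speed; a pose out of reach is approached as far as the arm can. A call with a number of a shift or a turn outside -1 to 1 is refused whole. A call with a gripper value outside its range is refused whole. "claw" is the finger opening in mm, from 0 to 95.1, set as the call begins (left out, the last holds). The fingers move at their own pace and stop on an object; the grip force is fixed at half the most. Time passes only in rows, so rows that do not move let the fingers close. It gives the time, the measured TCP pose, the force, the opening and the grip force at its end, in the units of the state.
- monitor.state(): the state, without advancing time (a new reading comes with each control period).
- viewer.read_camera(name): name is "scene" or "top" or "wrist"; returns the picture (420x560x3 uint8, red, green, blue); there is no depth.
- viewer.camera_info(name): a dict with "K" (3x3 intrinsics, pixels), "camera_from_world" (4x4, takes a point from world to camera coordinates). Camera axes: x right, y down, z forward; pixel columns grow to the right and rows downward; lengths in mm; the calibration is good to about 2 mm. A picture is of the moment at which its call begins: read the wrist's pose just before it. camera_info takes no time and is no camera call; for the wrist camera it gives the pose at the moment of the call.
- order.job_done(): hands the job in; it is judged then, once.
The state is a dict: "t": time; "joints": joint angles; "qvel": joint speeds; "tau": joint torques, N m; "eef_pos": TCP position; "tcp_rot": TCP orientation; "ft_force": force on the tool from outside, world axes, zero at the start; "moment": the same for the moment, N m; "opening": opening from 0.0 (shut) to 1.0 (fully open); "grip_force": force on a finger pad.
Only numpy, scipy, OpenCV 4.12 (cv2) and the standard library are available. Lean on these libraries where they do the work, as an engineer would, in place of code of your own. Each camera call takes 0.05 s, during which the arm holds its last target. There are 200 camera calls.

## Working session

There is one attempt and no reset: what is moved stays moved. The work goes in short steps, Python scripts to look and compute and a tool call to move; the robot and the scene stay as the last step left them, time stands still between calls to the robot, and variables do not carry over. Pictures are saved under pics/ and viewed, at most 10 in all, crops included, and the job is handed in when it is done.

Besides the shell and the picture viewer there is one more tool, called after ">>>" as a command line: name --argument value ..., lists and objects as JSON in quotes. move_arm: Moves the arm, as the interface text tells. Scaled input: -1 to 1 covers 0.15 m each way for a shift and pi/2 rad each way for a turn. Its arguments: {"type":"object","properties":{"moves":{"type":"array"},"claw":{"type":"number"}},"required":["moves"]}

```bash
mkdir -p pics; ls; python3 - <<'E'
from cell import monitor, viewer, order, env
import cv2
s=monitor.state();print(s)
for n in ("scene","top"):
    im=viewer.read_camera(n);cv2.imwrite(f"pics/{n}0.png",im[:,:,::-1])
    print(n,viewer.camera_info(n))
print(viewer.camera_info("wrist"))
E
```

```text
pics
{'t': 0.0, 'joints': array([ 1.07236779e+00,  4.91552072e-01,  1.55944459e+00, -3.07096025e-05,
        1.09169713e+00, -1.05589862e-01]), 'qvel': array([ 4.37415702e-04,  6.74653405e-05, -5.35565819e-04, -7.81098583e-04,
       -1.04488635e-04,  1.45086335e-04]), 'tau': array([-4.15006056e-03, -6.12647367e+01, -2.58163083e+01,  6.91078696e-02,
        4.83245426e-02, -1.12760908e-04]), 'eef_pos': array([239.11126385, 577.16595326, 193.56808578]), 'tcp_rot': array([-3.14049478e+00, -8.89683364e-05,  2.74876810e+00]), 'ft_force': array([ 0.05624738, -0.56116351, -0.52284053]), 'moment': array([ 0.01313141, -0.01436753, -0.01707129]), 'grip_force': 0.0, 'opening': 1.0019912289966788}
scene {'K': array([[426.30488385,   0.        , 274.0294826 ],
       [  0.        , 426.30488385, 205.56565523],
       [  0.        ,   0.        ,   1.        ]]), 'camera_from_world': array([[-8.32507539e-01,  5.54008793e-01,  2.33567131e-03,
         4.53193624e+02],
       [ 4.46442733e-01,  6.73352801e-01, -5.89308826e-01,
        -1.07698611e+02],
       [-3.28055002e-01, -4.89561296e-01, -8.0
[... 477 characters left out ...]
02],
       [ 1.77120631e-01,  1.20641469e-02, -9.84115206e-01,
         1.39181281e+03],
       [ 0.00000000e+00,  0.00000000e+00,  0.00000000e+00,
         1.00000000e+00]])}
{'K': array([[374.11161457,   0.        , 283.16231121],
       [  0.        , 374.11161457, 209.33888377],
       [  0.        ,   0.        ,   1.        ]]), 'camera_from_world': array([[ 3.81973350e-01,  9.24171898e-01, -1.63215008e-03,
        -6.24042520e+02],
       [ 8.82924477e-01, -3.64402332e-01,  2.96066393e-01,
        -3.46252518e+01],
       [ 2.73021481e-01, -1.14530537e-01, -9.55165968e-01,
         3.92375125e+02],
       [ 0.00000000e+00,  0.00000000e+00,  0.00000000e+00,
         1.00000000e+00]])}
```

View pics/top0.png

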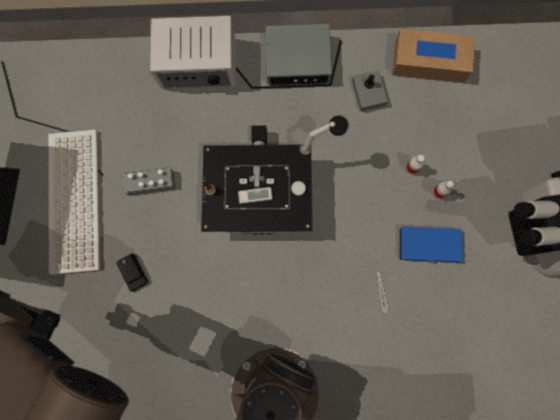

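View pics/scene0.png

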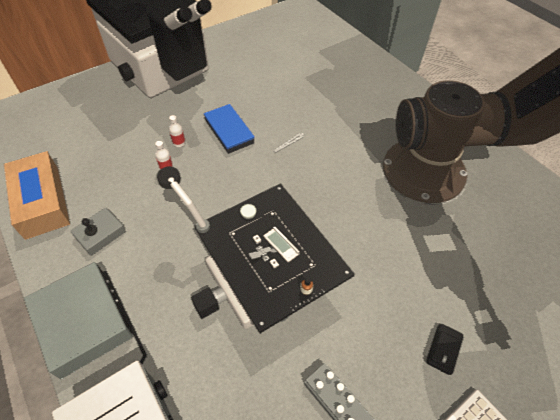

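The top view shows the stage with corners near (202,145), (311,145), (313,231) and (202,232). The carrier is at about (255,196), the clip above it at (257,175), the oil bottle at (210,190), the dish at (298,188), and the lamp arm at the upper right.

```bash
cat > h.py <<'E'
from cell import monitor, viewer, order, env
import numpy as np, cv2
from scipy.spatial.transform import Rotation as R
def ray(info,uv,z):
    T=info["camera_from_world"];K=info["K"]
    d=T[:3,:3].T@np.linalg.solve(K,[*uv,1.]);c=-T[:3,:3].T@T[:3,3]
    return c+d*(z-c[2])/d[2]
def proj(info,p):
    q=info["camera_from_world"]@np.append(p,1);u=info["K"]@q[:3];return u[:2]/u[2]
E
python3 - <<'E'
from h import *
i=viewer.camera_info("top")
for uv in [(202,145),(311.5,145),(313,231.5),(202,232)]: print(uv,ray(i,uv,120).round(1))
for n,uv,z in [("carrier",(255,196),128),("clip",(257,175),130),("oil",(210,190),172),("dish",(298.5,188),132)]: print(n,ray(i,uv,z).round(1))
i=viewer.camera_info("scene")
for uv in [(280,185),(354,272),(261,332),(195,232)]: print(uv,ray(i,uv,120).round(1))
w=viewer.camera_info("wrist");s=monitor.state();T=w["camera_from_world"]
c=-T[:3,:3].T@T[:3,3];r=R.from_euler("xyz",s["tcp_rot"]).as_matrix()
print("cam in tool",r.T@(c-s["eef_pos"]),r.T@T[:3,:3].T); print(r)
E
```

```text
(202, 145) [702.1 186.8 120. ]
(311.5, 145) [ 691.3 -126.9  120. ]
(313, 231.5) [ 441.7 -121.5  120. ]
(202, 232) [449.8 186.4 120. ]
carrier [545.6  36.7 128. ]
clip [605.3  29.9 130. ]
oil [556.2 155.3 172. ]
dish [563.6 -85.3 132. ]
(280, 185) [ 450.7 -113.2  120. ]
(354, 272) [452.8 186.8 120. ]
(261, 332) [701.3 186.8 120. ]
(195, 232) [ 701.6 -106.1  120. ]
cam in tool [  83.61487387   -0.35213017 -190.40891759] [[ 8.43907394e-04 -9.55131850e-01 -2.96179737e-01]
 [ 9.99999454e-01  9.88468617e-04 -3.38344975e-04]
 [ 6.15928437e-04 -2.96179290e-01  9.55132163e-01]]
[[-9.23850369e-01  3.82753509e-01 -4.97078552e-04]
 [ 3.82753814e-01  9.23849944e-01 -8.94151871e-04]
 [ 1.16986226e-04 -1.01632125e-03 -9.99999477e-01]]
```

>>> move_arm --moves '[-0.316,-0.225,-0.024,0,-0.316,-0.225,-0.024,0,-0.316,-0.225,-0.024,0,-0.316,-0.225,-0.024,0,-0.316,-0.225,-0.024,0,-0.316,-0.225,-0.024,0,-0.316,-0.225,-0.024,0,-0.316,-0.225,-0.024,0,-0.316,-0.225,-0.024,0,-0.316,-0.225,-0.024,0]' --claw 95

```text
t: 1.35
eef_pos: [548.6, 82.4, 230.1]
tcp_rot: [3.142, -0.0, 2.749]
ft_force: [-0.4, 0.9, 0.7]
opening: 1.004
grip_force: 0.0
```

>>> move_arm --moves '[-0.316,-0.225,0,0,0,0,0,0.1,0,0,0,0.1,0,0,0,0.1,0,0,0,0.1,0,0,0,0.1,0,0,0,0.1,0,0,0,0.1,0,0,0,0.05,0,0,0,0]'

```text
t: 2.6
eef_pos: [578.7, 34.9, 229.9]
tcp_rot: [-3.141, -0.0, 1.571]
ft_force: [0.7, -0.2, 1.0]
opening: 1.001
grip_force: 0.0
```

```bash
python3 - <<'E'
from h import *
s=monitor.state();print(s["t"],s["eef_pos"],s["tcp_rot"],s["joints"])
im=viewer.read_camera("wrist");cv2.imwrite("pics/w1.png",cv2.resize(im[:,:,::-1],(784,588),interpolation=cv2.INTER_CUBIC))
np.save("w1.npy",viewer.camera_info("wrist")["camera_from_world"])
E
```

```text
2.6 [578.67026299  34.88757735 229.86198812] [-3.14107047e+00 -1.05876824e-04  1.57133897e+00] [-5.37445826e-02  3.92136261e-01  1.62624470e+00  8.58208854e-05
  1.12373886e+00 -5.43243767e-02]
```

View pics/w1.png

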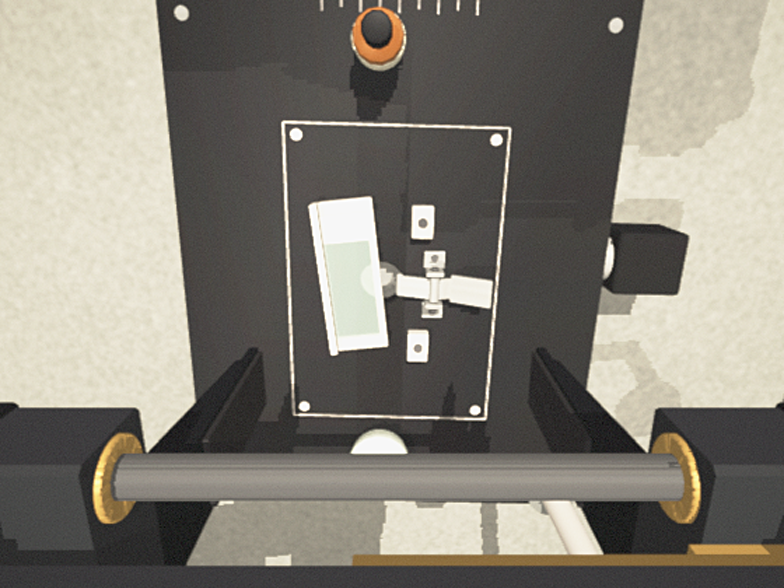

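The wrist view (784 px wide) shows the stops at about (423,222) and (418,346). The carrier's front edge runs from (372,198) to (387,347), and the ledge's rear top edge from (310,204) to (333,355). The tail runs from (450,290) to (492,292), with the lugs at (434,258) and (431,310).

```bash
python3 - <<'E'
from h import *
i=viewer.camera_info("wrist");i["camera_from_world"]=np.load("w1.npy")
P=lambda u,v,z: ray(i,(u/1.4,v/1.4),z)
a=P(412.5,222,128);b=P(407.5,347,128)
print("stopfaces",a,b,np.linalg.norm(a-b)); m=(a+b)/2
y=(a-b)/np.linalg.norm(a-b);y[2]=0;x=np.array([y[1],-y[0],0]);print("mid",m,"yaw deg",np.degrees(np.arctan2(x[1],x[0])))
for n,u,v,z in [("frontL",372,198,125),("frontR",387.5,347,125),("ledgeL",309.5,204.5,132),("ledgeR",333,355,132),("lugs T",434,258,134),("lugsB",431.5,310,134),("tail end up",493,280,138),("tail end lo",491,307,138),("frameTL",283,122,120),("TR",511,128,120),("BL",294,415,120),("BR",486,419,120),("lug+x T",445,258,134),("nose",383,279,123),
 ("stL",159,0,120)]:
    p=P(u,v,z);print(n,p.round(1),"rel stop",round((p-m)@x,1),round((p-m)@y,1))
E
```

```text
stopfaces [587.91195979  69.40565222 128.        ] [585.78207632  -6.4599871  128.        ] 75.89553104069697
mid [586.84701805  31.47283256 128.        ] yaw deg -1.6081231061752257
frontL [565.2  82.3 125. ] rel stop -23.1 50.2
frontR [573.6  -7.8 125. ] rel stop -12.1 -39.6
ledgeL [531.3  79.5 132. ] rel stop -56.9 46.5
ledgeR [541.1 -10.1 132. ] rel stop -44.5 -42.8
lugs T [600.   50.2 134. ] rel stop 12.7 19.1
lugsB [599.3  19.3 134. ] rel stop 12.8 -11.8
tail end up [633.1  38.6 138. ] rel stop 46.0 8.4
tail end lo [632.9  22.6 138. ] rel stop 46.2 -7.6
frameTL [516.9 122.6 120. ] rel stop -72.5 89.2
TR [641.4 119.8 120. ] rel stop 52.0 89.9
BL [512.9 -57.8 120. ] rel stop -71.5 -91.3
BR [637.3 -60.3 120. ] rel stop 53.1 -90.3
lug+x T [606.2  50.2 134. ] rel stop 18.8 19.2
nose [571.1  34.7 123. ] rel stop -15.9 2.8
stL [457.1 181.9 120. ] rel stop -133.9 146.7
```

>>> move_arm --moves '[-0.006,-0.062,0,0,0,0,0,0.018,0,0,0.15,0,0,0,0.15,0,0,0,0.133,0,0,0,0,0,0,0,0,0]'

```text
t: 3.52
eef_pos: [569.9, 34.0, 166.0]
tcp_rot: [3.141, -0.0, 1.542]
ft_force: [-0.5, -0.2, 0.3]
opening: 0.999
grip_force: 0.0
```

```bash
python3 - <<'E'
from h import *
s=monitor.state();print(s["t"],s["eef_pos"],s["tcp_rot"])
i=viewer.camera_info("wrist");np.save("w2.npy",i["camera_from_world"])
im=viewer.read_camera("wrist");cv2.imwrite("pics/w2.png",cv2.resize(im[60:330,100:460,::-1],None,fx=2.2,fy=2.2,interpolation=cv2.INTER_CUBIC))
E
```

```text
3.525 [569.88038391  33.96258155 165.99076799] [ 3.14059951e+00 -5.64885141e-05  1.54219797e+00]
```

View pics/w2.png

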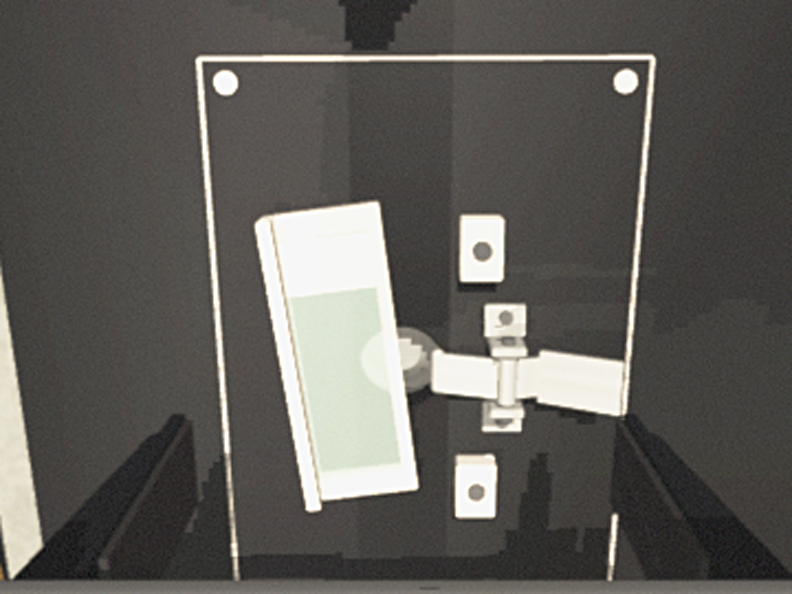

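The close view shows the stop faces' left edges at x = 460 (rows 215–282) and x = 456 (rows 457–517). The carrier's front edge runs from (379,203) to (417,489), and the ledge's rear top edge from (256,220) to (308,511). The tail's end is at about (625,360–414).

```bash
python3 - <<'E'
from h import *
i=viewer.camera_info("wrist");i["camera_from_world"]=np.load("w2.npy")
P=lambda u,v,z: ray(i,(u/2.2+100,v/2.2+60),z)
a=P(460.5,250,128);b=P(456.5,489,128)
m=(a+b)/2;y=(a-b)/np.linalg.norm(a-b);y[2]=0;x=np.array([y[1],-y[0],0]);print("mid",m,np.linalg.norm(a-b),"yaw deg",np.degrees(np.arctan2(x[1],x[0])))
for n,u,v,z in [("frontL",379,203,125),("frontR",417,489,125),("ledgeL",256,220,132),("ledgeR",308,511,132),("lugT",506,316,134),("lugB",503,418,134),("tail end up",625,360,138),("tail end lo",622,414,138),("tail in up",538,352,126),("lug x edge",527,340,134),("frTL",198,58,120),("frTR",654,58,120),("nose",432,372,125),("fingL",187,420,166),("fingR",617,420,166)]:
    p=P(u,v,z);print(n,p.round(1),"rel stop",round((p-m)@x,1),round((p-m)@y,1))
E
```

```text
mid [586.71577777  31.78200885 128.        ] 75.22060035319478 yaw deg -1.3414033045255707
frontL [565.   82.8 125. ] rel stop -22.9 50.5
frontR [573.6  -7.1 125. ] rel stop -12.2 -39.2
ledgeL [531.3  80.2 132. ] rel stop -56.5 47.1
ledgeR [540.   -9.9 132. ] rel stop -45.7 -42.8
lugT [599.9  51.4 134. ] rel stop 12.7 19.9
lugB [599.3  20.2 134. ] rel stop 12.9 -11.2
tail end up [633.   38.8 138. ] rel stop 46.1 8.1
tail end lo [633.   22.3 138. ] rel stop 46.5 -8.4
tail in up [610.4  37.6 126. ] rel stop 23.6 6.4
lug x edge [605.9  44.1 134. ] rel stop 18.9 12.8
frTL [516.9 123.  120. ] rel stop -71.9 89.5
frTR [641.3 119.5 120. ] rel stop 52.5 89.0
nose [579.   31.8 125. ] rel stop -7.7 -0.1
fingL [516.2  35.9 166. ] rel stop -70.6 2.5
fingR [624.1  32.9 166. ] rel stop 37.3 2.0
```

>>> move_arm --moves '[0,0,0.08,0,0,0,0.08,0,0,0,0.02,0,0,0,0.02,0,0,0,0.02,0,0,0,0.02,0,0,0,0.02,0,0,0,0.007,0,0,0,0,0,0,0,0,0]'

```text
t: 4.82
eef_pos: [569.6, 34.0, 125.2]
tcp_rot: [3.141, -0.0, 1.542]
ft_force: [-0.2, 0.6, 0.2]
opening: 0.993
grip_force: 0.0
```

```bash
python3 - <<'E'
from h import *
s=monitor.state();print(s["t"],s["eef_pos"],s["ft_force"],s["moment"])
i=viewer.camera_info("wrist");np.save("w3.npy",i["camera_from_world"])
im=viewer.read_camera("wrist");cv2.imwrite("pics/w3.png",cv2.resize(im[60:330,100:460,::-1],None,fx=2.2,fy=2.2,interpolation=cv2.INTER_CUBIC))
E
```

```text
4.825 [569.55801075  33.98203744 125.21420741] [-0.1543895   0.60807703  0.18911222] [-0.12306388  0.07360863 -0.01408746]
```

View pics/w3.png

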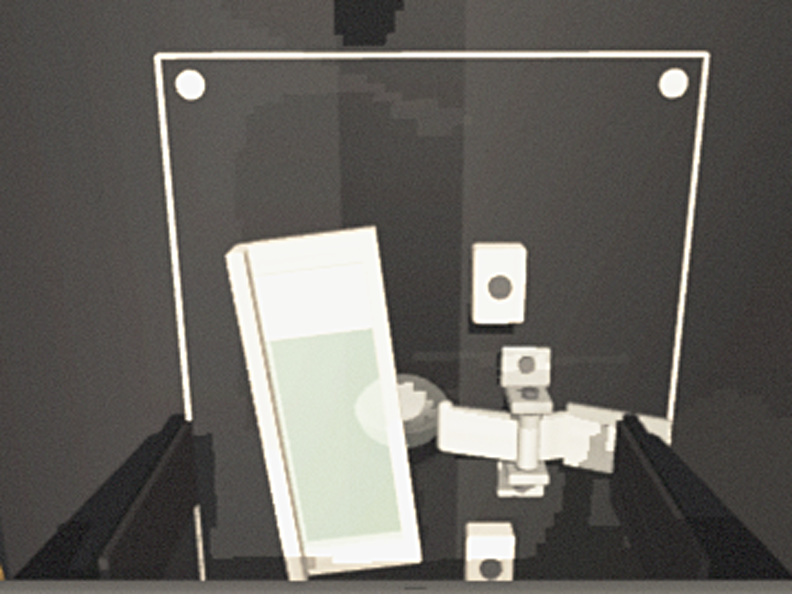

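The finger covers part of the tail: the tail's end is at about (670,415), the finger's tip corner at about (628,415), and the leaf's nose end at x ≈ 440. I'll compare this with the shape expected when the clip is pressed and when it is at rest.

```bash
python3 - <<'E'
from h import *
i=viewer.camera_info("wrist");i["camera_from_world"]=np.load("w3.npy")
P=lambda u,v,z: ray(i,(u/2.2+100,v/2.2+60),z)
m=np.array([586.75,31.7,128]);t=np.radians(-1.5);x=np.array([np.cos(t),np.sin(t),0]);y=np.array([-x[1],x[0],0])
def pr(n,u,v,z):
    p=P(u,v,z);print(n,z,"rel",round((p-m)@x,1),round((p-m)@y,1))
for z in(124,130,138): pr("tail end up",670,420,z)
for z in(124,130): pr("tail in up",568,404,z)
for z in(124,130): pr("tail in lo",565,466,z)
for z in (124,130,136): pr("nose end",440,430,z);pr("nose up",442,403,z);pr("nose lo",440,452,z)
for z in(125,130):pr("fing R",617,420,z);pr("fing R",632,418,z);pr("fingL",188,418,z)
fs=[]
for k in range(6):
    viewer.read_camera("top");s=monitor.state();fs.append(np.r_[s["ft_force"],s["moment"]])
print(np.mean(fs,0).round(2),np.std(fs,0).round(2))
E
```

```text
tail end up 124 rel 50.7 1.7
tail end up 130 rel 48.6 4.3
tail end up 138 rel 45.8 7.8
tail in up 124 rel 24.7 6.1
tail in up 130 rel 23.4 8.6
tail in lo 124 rel 24.9 -11.1
tail in lo 130 rel 23.6 -8.1
nose end 124 rel -7.3 -1.0
nose up 124 rel -6.9 6.4
nose lo 124 rel -7.3 -7.1
nose end 130 rel -7.6 1.7
nose up 130 rel -7.2 8.9
nose lo 130 rel -7.6 -4.2
nose end 136 rel -7.9 4.4
nose up 136 rel -7.5 11.4
nose lo 136 rel -7.8 -1.3
fing R 125 rel 37.0 2.2
fing R 125 rel 40.8 2.7
fingL 125 rel -70.7 2.8
fing R 130 rel 35.6 4.4
fing R 130 rel 39.3 4.9
fingL 130 rel -69.3 5.0
[ 0.15  0.05 -0.03 -0.08  0.06  0.01] [0.68 0.28 0.3  0.03 0.04 0.03]
```

The clip is still at rest: the tail's end only fits z = 138. The open tips must sit higher than the TCP, because the TCP is defined for shut fingers. I'll raise the hand and measure tip height against opening.

>>> move_arm --moves '[0,0,-0.1,0,0,0,-0.1,0,0,0,0,0]' --claw 95

```text
t: 5.55
eef_pos: [570.2, 33.9, 156.9]
tcp_rot: [3.138, 0.0, 1.542]
ft_force: [-0.5, -0.3, 0.2]
opening: 1.001
grip_force: 0.0
```

```bash
cat > snap.py <<'E'
import sys
from h import *
n=sys.argv[1]
s=monitor.state();print(s["t"],s["opening"],s["eef_pos"],s["tcp_rot"])
i=viewer.camera_info("wrist");np.save(n+".npy",i["camera_from_world"])
cv2.imwrite(n+"_raw.png",viewer.read_camera("wrist")[:,:,::-1])
E
python3 snap.py o95
```

```text
5.55 1.0012108817390826 [570.24452599  33.94047024 156.93661749] [3.13846178e+00 5.29740505e-06 1.54243413e+00]
```

>>> move_arm --moves '[0,0,0,0,0,0,0,0,0,0,0,0]' --claw 80

```text
t: 5.98
eef_pos: [569.4, 34.0, 154.8]
tcp_rot: [-3.141, -0.0, 1.542]
ft_force: [-0.5, 0.4, 0.4]
opening: 0.846
grip_force: 0.0
```

```bash
python3 snap.py o80
```

```text
5.975 0.8464303562609385 [569.41255853  33.95887173 154.84443129] [-3.14110298e+00 -8.52497375e-05  1.54238283e+00]
```

>>> move_arm --moves '[0,0,0,0,0,0,0,0,0,0,0,0]' --claw 64

```text
t: 6.4
eef_pos: [569.5, 34.0, 155.1]
tcp_rot: [3.142, -0.0, 1.542]
ft_force: [-0.6, -0.6, -0.8]
opening: 0.676
grip_force: 0.0
```

```bash
python3 snap.py o64; python3 - <<'E'
import cv2,numpy as np
rows=[]
for n in("o95","o80","o64"):
    im=cv2.imread(n+"_raw.png")
    a=im[215:315,150:280];b=im[215:315,320:450]
    r=np.hstack([a,b]);r=(255*(r/255.)**0.5).astype(np.uint8)
    rows.append(cv2.resize(r,None,fx=2,fy=2,interpolation=cv2.INTER_CUBIC))
cv2.imwrite("pics/tips.png",np.vstack(rows))
E
```

```text
6.4 0.676239698953556 [569.4842209   33.96210834 155.13601247] [ 3.14159059e+00 -6.34336442e-05  1.54241624e+00]
```

View pics/tips.png

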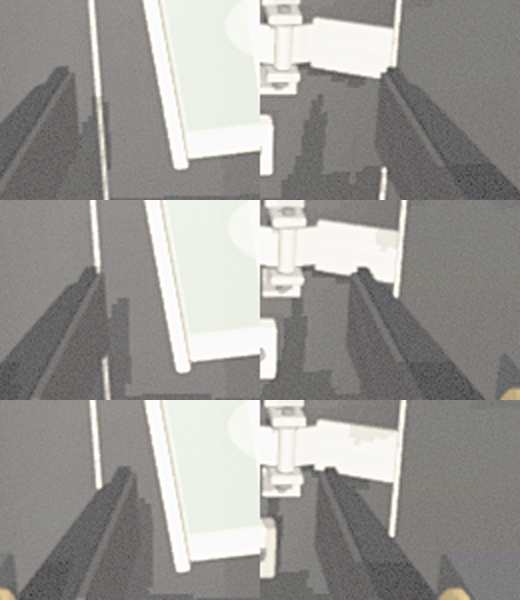

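Tip position hardly varies with opening: the corners sit about 20 mm behind the nominal TCP and 10 mm off-centre. I'll reopen and go down in small steps, watching for contact.

>>> move_arm --moves '[0,0,0,0,0,0,0,0,0,0,0.11,0,0,0,0.11,0,0,0,0,0]' --claw 95

```text
t: 7.08
eef_pos: [568.6, 34.0, 120.2]
tcp_rot: [-3.138, -0.0, 1.542]
ft_force: [-0.1, -0.0, -0.2]
opening: 0.994
grip_force: 0.0
```

>>> move_arm --moves '[0,0,0.02,0,0,0,0.02,0,0,0,0,0]'

```text
t: 7.45
eef_pos: [569.5, 34.0, 116.1]
tcp_rot: [3.142, -0.0, 1.543]
ft_force: [0.7, -0.3, 0.1]
opening: 0.999
grip_force: 0.0
```

>>> move_arm --moves '[0,0,0.02,0,0,0,0,0,0,0,0,0]'

```text
t: 7.82
eef_pos: [569.6, 34.0, 113.2]
tcp_rot: [3.141, -0.0, 1.542]
ft_force: [-0.3, 0.0, 0.2]
opening: 0.994
grip_force: 0.0
```

```bash
python3 snap.py d1; python3 - <<'E'
import cv2
im=cv2.imread("d1_raw.png");c=im[180:330,160:440];c=(255*(c/255.)**.6).astype('uint8')
cv2.imwrite("pics/d1.png",cv2.resize(c,None,fx=2.8,fy=2.8,interpolation=cv2.INTER_CUBIC))
E
```

```text
7.825 0.9943513767380436 [569.55143446  33.96794269 113.19449161] [ 3.14143087e+00 -6.75495194e-05  1.54239788e+00]
```

View pics/d1.png

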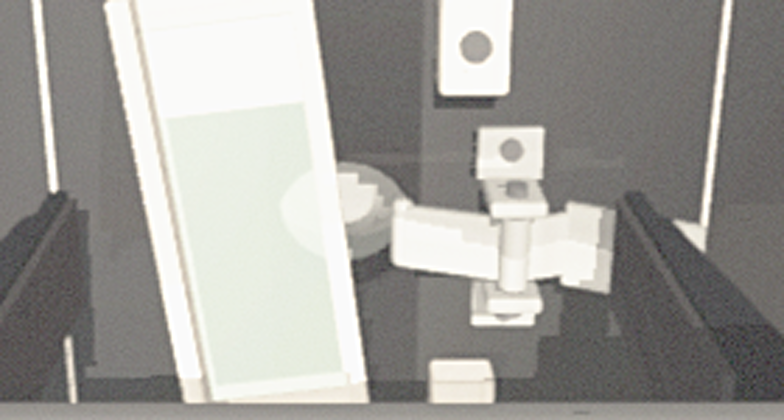

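The finger now overlaps the tail, whose end corner is at about (704,222–250), and the nose's upper corner is at about (397,201). I'll work out their heights from the known y half-widths.

```bash
cat > hz.py <<'E'
from h import *
m=np.array([586.75,31.7,120]);t=np.radians(-1.5);x=np.array([np.cos(t),np.sin(t),0]);y=np.array([-x[1],x[0],0])
def at_y(n,uv,yy):
    i=viewer.camera_info("wrist");i["camera_from_world"]=np.load(n+".npy")
    a=ray(i,uv,120);b=ray(i,uv,150);ya,yb=(a-m)@y,(b-m)@y
    k=(yy-ya)/(yb-ya);p=a+k*(b-a);return round((p-m)@x,1),round(p[2]-120,1)
E
python3 - <<'E'
from hz import *
f=lambda u,v:(160+u/2.8,180+v/2.8)
for n,u,v,yy in[("tail end corner",703,223,8),("tail inner up",568,204,8),("tail in lo",562,288,-8),("nose up",397,201,7),("nose lo",392,264,-7),("leaf lo near nose",392,264,-6),("lug top",480,127,19.5),("fingR",628,195,12.3),("fingL",68,195,12.3)]: print(n,at_y("d1",f(u,v),yy))
g=lambda u,v:(100+u/2.2,60+v/2.2)
print("before:",[at_y("w3",g(*q),yy) for q,yy in(((670,420),8),((568,404),8),((565,466),-8),((442,403),7),((440,452),-7))])
E
```

```text
tail end corner (np.float64(45.6), np.float64(16.8))
tail inner up (np.float64(23.7), np.float64(8.7))
tail in lo (np.float64(23.3), np.float64(10.5))
nose up (np.float64(-7.1), np.float64(5.0))
nose lo (np.float64(-7.8), np.float64(2.9))
leaf lo near nose (np.float64(-7.8), np.float64(4.9))
lug top (np.float64(8.5), np.float64(-0.6))
fingR (np.float64(32.8), np.float64(14.6))
fingL (np.float64(-65.2), np.float64(14.4))
before: [(np.float64(45.7), np.float64(18.3)), (np.float64(23.7), np.float64(8.6)), (np.float64(23.6), np.float64(10.1)), (np.float64(-7.0), np.float64(5.5)), (np.float64(-7.3), np.float64(4.3))]
```

>>> move_arm --moves '[0,0,0.02,0,0,0,0,0,0,0,0,0]'

```text
t: 8.25
eef_pos: [569.8, 34.0, 110.3]
tcp_rot: [3.141, -0.0, 1.542]
ft_force: [1.5, -0.3, 4.0]
opening: 1.0
grip_force: 1.1
```

>>> move_arm --moves '[0,0,0.02,0,0,0,0,0,0,0,0,0]'

```text
t: 8.62
eef_pos: [569.6, 33.9, 107.2]
tcp_rot: [3.141, -0.0, 1.542]
ft_force: [1.1, -0.3, 2.3]
opening: 1.0
grip_force: 1.4
```

```bash
python3 snap.py d2; python3 - <<'E'
from h import *
fs=[]
for k in range(4):
    viewer.read_camera("top");s=monitor.state();fs.append(np.r_[s["ft_force"],s["moment"]])
print(np.mean(fs,0).round(2))
im=cv2.imread("d2_raw.png");c=im[180:330,160:440];c=(255*(c/255.)**.6).astype('uint8')
cv2.imwrite("pics/d2.png",cv2.resize(c,None,fx=2.8,fy=2.8,interpolation=cv2.INTER_CUBIC))
E
```

```text
8.625 1.0002003211422879 [569.64566922  33.94969104 107.17109098] [ 3.14129293e+00 -4.62635142e-05  1.54245628e+00]
[ 1.52 -0.59  3.23 -0.1  -0.37  0.01]
```

View pics/d2.png

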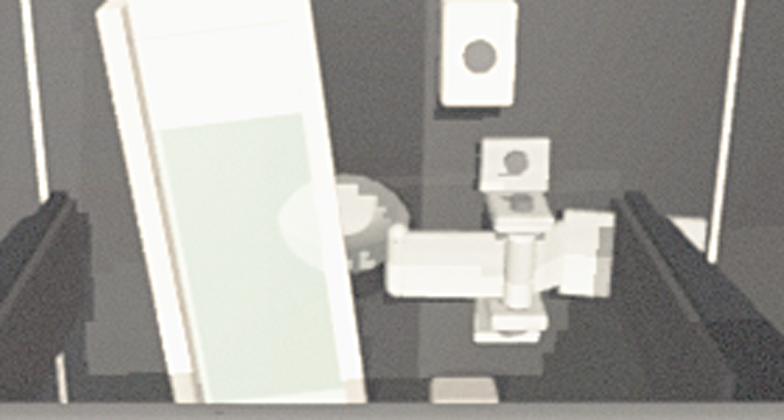

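The clip is partly pressed: the tail's end corner is at about (705,219) and the nose's upper corner at (398,228).

```bash
python3 - <<'E'
from hz import *
f=lambda u,v:(160+u/2.8,180+v/2.8)
for n,u,v,yy in[("tail end corner",705,219,8),("tail inner up",568,211,8),("nose up",399,227,7),("nose lo",388,296,-7),("fingR",628,195,12.3)]: print(n,at_y("d2",f(u,v),yy))
E
```

```text
tail end corner (np.float64(46.5), np.float64(9.2))
tail inner up (np.float64(23.2), np.float64(5.8))
nose up (np.float64(-7.2), np.float64(10.3))
nose lo (np.float64(-8.9), np.float64(9.3))
fingR (np.float64(32.9), np.float64(8.6))
```

>>> move_arm --moves '[0,0,0.017,0,0,0,0,0,0,0,0,0]'

```text
t: 9.25
eef_pos: [569.2, 34.0, 104.5]
tcp_rot: [-3.141, -0.0, 1.542]
ft_force: [-1.7, -1.2, 5.0]
opening: 1.0
grip_force: 2.2
```

>>> move_arm --moves '[0,0.011,0,0,0,0.011,0,0,0,0.011,0,0,0,0,0,0,0,0,0,0]' --claw 85

```text
t: 9.88
eef_pos: [574.0, 33.9, 104.4]
tcp_rot: [-3.14, -0.0, 1.542]
ft_force: [-3.3, -0.2, 5.8]
opening: 0.892
grip_force: 2.5
```

>>> move_arm --moves '[0,0.011,0,0,0,0.011,0,0,0,0.011,0,0,0,0,0,0,0,0,0,0]' --claw 75

```text
t: 10.5
eef_pos: [578.9, 33.7, 104.5]
tcp_rot: [-3.14, -0.0, 1.542]
ft_force: [-2.5, 0.1, 4.9]
opening: 0.791
grip_force: 2.7
```

```bash
python3 snap.py d3; python3 - <<'E'
from h import *
im=cv2.imread("d3_raw.png");c=im[130:330,160:440];c=(255*(c/255.)**.6).astype('uint8')
cv2.imwrite("pics/d3.png",cv2.resize(c,None,fx=2.8,fy=2.8,interpolation=cv2.INTER_CUBIC))
E
```

```text
10.5 0.791393020862256 [578.87595638  33.74877806 104.45936213] [-3.14019588e+00 -1.20517888e-04  1.54245726e+00]
```

View pics/d3.png

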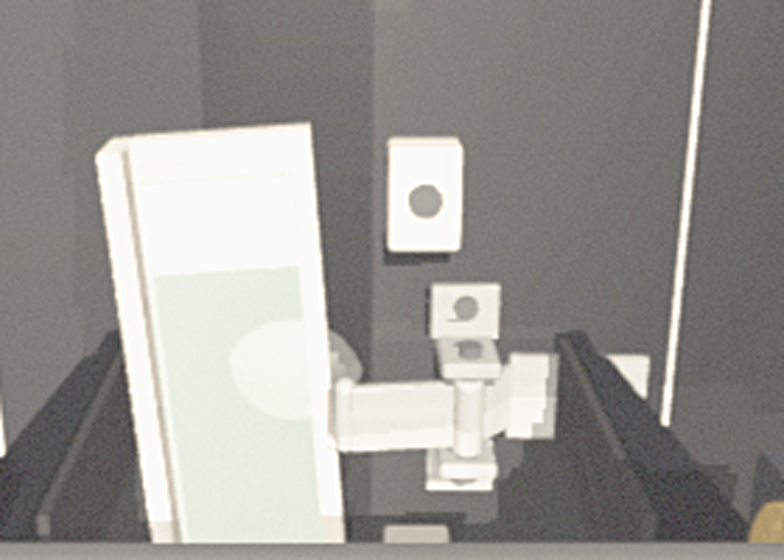

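The carrier is moving under the raised nose: its front edge runs from (310,123) to (343,540), overlapped by the nose at (340,415). I'll continue.

>>> move_arm --moves '[0,0.01,0,0,0,0.01,0,0,0,0,0,0,0,0,0,0]' --claw 69

```text
t: 11.05
eef_pos: [582.1, 33.7, 104.5]
tcp_rot: [-3.141, -0.0, 1.542]
ft_force: [-3.1, 0.3, 4.9]
opening: 0.729
grip_force: 2.7
```

>>> move_arm --moves '[0,0.01,0,0,0,0.01,0,0,0,0,0,0,0,0,0,0]' --claw 65

```text
t: 11.55
eef_pos: [584.7, 33.6, 104.4]
tcp_rot: [-3.14, -0.0, 1.543]
ft_force: [-5.7, 1.0, 5.9]
opening: 0.686
grip_force: 4.9
```

>>> move_arm --moves '[0,0.007,0,0,0,0,0,0,0,0,0,0]'

```text
t: 11.92
eef_pos: [584.7, 33.6, 104.3]
tcp_rot: [-3.137, -0.0, 1.543]
ft_force: [-9.6, 1.0, 8.0]
opening: 0.683
grip_force: 6.4
```

>>> move_arm --moves '[0,0.01,0,0,0,0,0,0,0,0,0,0]'

```text
t: 12.3
eef_pos: [584.6, 33.6, 104.2]
tcp_rot: [-3.134, 0.0, 1.543]
ft_force: [-16.0, -0.7, 12.8]
opening: 0.685
grip_force: 9.2
```

```bash
python3 snap.py d4; python3 - <<'E'
from hz import *
im=cv2.imread("d4_raw.png");g=cv2.cvtColor(im,cv2.COLOR_BGR2GRAY)
i=viewer.camera_info("wrist");i["camera_from_world"]=np.load("d4.npy")
# carrier ledge rear top edge: leftmost bright pixel per row, and gap between carrier front and stop along left part
for v in range(120,330,10):
    r=g[v].astype(int);b=np.where(r>150)[0]
    b=b[(b>150)&(b<400)]
    if len(b)==0: print(v,"-");continue
    runs=np.split(b,np.where(np.diff(b)>1)[0]+1)
    u=b[0];p=ray(i,(u,v),132);print(v,[(q[0],q[-1]) for q in runs if len(q)>1],"ledge rel",round((p-m)@x,1),round((p-m)@y,1))
E
```

```text
12.3 0.6850809712516502 [584.64524188  33.59676177 104.15436721] [-3.13373992e+00  6.04421164e-06  1.54283062e+00]
120 [] ledge rel 47.6 74.7
130 [(np.int64(398), np.int64(399))] ledge rel 47.6 70.5
140 [(np.int64(398), np.int64(399))] ledge rel 47.9 66.3
150 [(np.int64(397), np.int64(399))] ledge rel 47.9 62.0
160 [(np.int64(396), np.int64(398))] ledge rel 47.9 57.7
170 [(np.int64(395), np.int64(397))] ledge rel 47.8 53.2
180 [(np.int64(215), np.int64(311)), (np.int64(394), np.int64(396))] ledge rel -31.7 48.7
190 [(np.int64(211), np.int64(312)), (np.int64(393), np.int64(395))] ledge rel -33.7 44.1
200 [(np.int64(211), np.int64(293)), (np.int64(305), np.int64(311)), (np.int64(392), np.int64(394))] ledge rel -34.0 39.4
210 [(np.int64(212), np.int64(311)), (np.int64(391), np.int64(393))] ledge rel -33.8 34.7
220 [(np.int64(212), np.int64(285)), (np.int64(391), np.int64(392))] ledge rel -34.1 29.8
230 [(np.int64(213), np.int64(286)), (np.int64(390), np.int64(391))] ledge rel -33.9 24.9
240 [(np.int64(214), np.int64(286)), (np.int64(302), np.int64(310)), (np.int64(319), np.int64(326)), 
[... 265 characters left out ...]
t64(286)), (np.int64(306), np.int64(325)), (np.int64(329), np.int64(347)), (np.int64(369), np.int64(378)), (np.int64(387), np.int64(389))] ledge rel -33.8 9.7
270 [(np.int64(216), np.int64(342)), (np.int64(377), np.int64(378)), (np.int64(386), np.int64(388))] ledge rel -33.6 4.5
280 [(np.int64(216), np.int64(347)), (np.int64(385), np.int64(387))] ledge rel -33.9 -0.9
290 [(np.int64(217), np.int64(307)), (np.int64(309), np.int64(324))] ledge rel -33.7 -6.3
300 [(np.int64(217), np.int64(286)), (np.int64(302), np.int64(324))] ledge rel -34.0 -11.9
310 [(np.int64(218), np.int64(286))] ledge rel -33.8 -17.5
320 [(np.int64(219), np.int64(226)), (np.int64(228), np.int64(307))] ledge rel -33.6 -23.3
```

The carrier is square and home: its ledge lies at −33.9 ± 0.2 mm along its length, against a nominal −34. I'll back the pusher off first, then let the clip down slowly.

>>> move_arm --moves '[0,-0.01,0,0,0,-0.01,0,0,0,0,0,0,0,0,0,0]' --claw 70

```text
t: 12.85
eef_pos: [585.1, 33.6, 104.6]
tcp_rot: [3.141, -0.0, 1.542]
ft_force: [-0.4, 1.3, 3.7]
opening: 0.735
grip_force: 1.9
```

>>> move_arm --moves '[0,0,-0.008,0,0,0,-0.008,0,0,0,-0.008,0,0,0,-0.01,0,0,0,-0.015,0,0,0,-0.02,0,0,0,-0.05,0,0,0,-0.15,0,0,0,-0.15,0,0,0,0,0]'

```text
t: 14.1
eef_pos: [585.6, 33.5, 169.1]
tcp_rot: [3.138, -0.0, 1.542]
ft_force: [-0.6, 0.5, 0.4]
opening: 0.736
grip_force: 0.0
```

```bash
python3 snap.py d5; python3 - <<'E'
from hz import *
im=cv2.imread("d5_raw.png");g=cv2.cvtColor(im,cv2.COLOR_BGR2GRAY)
i=viewer.camera_info("wrist");i["camera_from_world"]=np.load("d5.npy")
for v in range(160,330,12):
    b=np.where(g[v]>150)[0];b=b[(b>180)&(b<380)]
    if len(b): p=ray(i,(b[0],v),132);print(v,b[0],round((p-m)@x,1),round((p-m)@y,1))
c=im[100:330,140:440];c=(255*(c/255.)**.7).astype('uint8')
cv2.imwrite("pics/d5.png",cv2.resize(c,None,fx=2.6,fy=2.6,interpolation=cv2.INTER_CUBIC))
E
```

```text
14.1 0.7358966433632885 [585.62724014  33.54087713 169.12004525] [ 3.13844770e+00 -1.90134560e-05  1.54244476e+00]
160 228 -34.3 46.4
172 229 -34.0 39.0
184 229 -34.3 31.4
196 230 -34.0 23.6
208 230 -34.4 15.7
220 231 -34.1 7.6
232 231 -34.5 -0.6
244 232 -34.2 -9.0
256 181 -68.3 -17.5
268 181 -69.0 -26.3
280 234 -33.9 -35.3
292 284 -0.1 -44.5
304 354 48.3 -53.9
316 354 48.9 -63.5
```

View pics/d5.png

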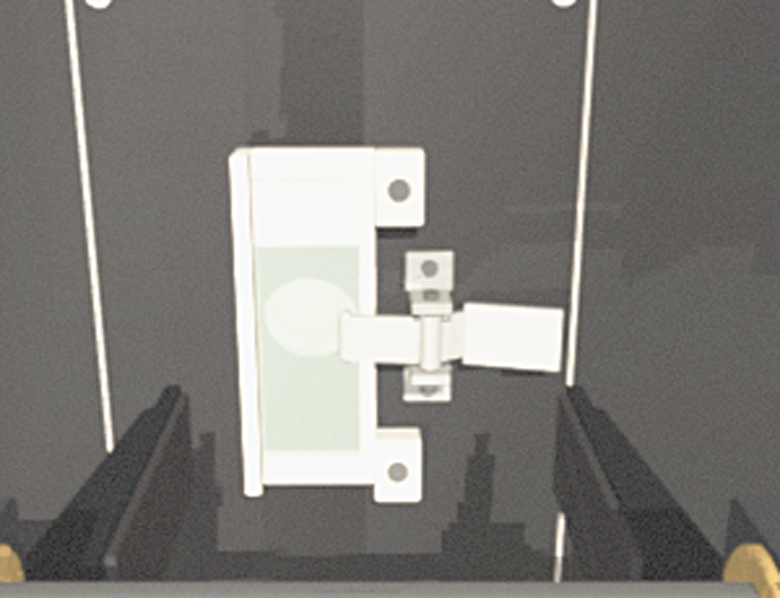

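The carrier's front edge touches both stop blocks, with edges near x = 375 at rows 148–227 and 430–500. The clip's nose rests on the carrier at (350,337), and the hand is clear.

>>> move_arm --moves '[0,0,-0.2,0,0,0,-0.2,0,0,0,0,0,0,0,0,0]'

```text
t: 14.65
eef_pos: [584.4, 33.6, 226.0]
tcp_rot: [-3.14, -0.0, 1.542]
ft_force: [0.1, -0.6, 0.1]
opening: 0.736
grip_force: 0.0
```

```bash
python3 -c "
from cell import order
print(order.job_done())"
```

```text
the job is handed in; nothing more can be done
None
```

The carrier sits square against both stops with the clip's nose resting on it, the hand is clear, and the job was handed in at about 14.7 s; no verdict came back.

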